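Pour nutmegs through the funnel into the jar

TASK

Pick up the steel scoop by its handle and pour both nutmegs from it through the funnel, so that they lie at the bottom of the jar below. Do not touch the nutmegs with the fingers, leave the jar standing, and put the empty scoop back down on the table, level on its feet.

Things in the scene. Friction and masses are not known exactly. Their poses are not given: they have to be found in the camera images.
- scoop: Steel scoop, 0.2 m long, 0.16 kg, level on two feet. Origin on the table under its trough; +x out of the open mouth, z up. Trough 57 mm wide, open on top; floor rises 8 deg to the front lip at x 56, z 19 mm, so it keeps the nutmegs when level and empties tipped mouth-down about 50 deg. Back disc: x -50, top z 66. Black handle bar along x, -145 to -55, 16 wide, z 28 to 52; grasp near x -85.
- funnel_jar: Glass jar 68 mm wide with a wide steel funnel fixed on its narrow neck; one loose piece, 0.5 kg, 150 mm high. Origin: centre of the underside, z up. Funnel mouth above the origin, z 150, 108 mm wide inside, narrowing to a bore 38 mm wide at z 95 to 78. Jar inside below: 60 mm wide, floor at z 6.
- nutmeg_a: A whole nutmeg: brown egg shape 26 mm long (own y), 21 mm thick, 12 g, loose in the scoop's trough. Origin: its centre.
- nutmeg_b: The other nutmeg in the scoop, same shape and size. Origin: its centre.

How it is judged:
On the way, in this order (a step that is already met when the one before it is completed fails the run):
1. the scoop is lifted clear of the table with both nutmegs in it (height (world z) of scoop above 0.06 m and distance between each of nutmeg_a, nutmeg_b and scoop below 0.085 m), for 0.2 s.
2. both nutmegs lie in the jar, below the neck (horizontal distance between each of nutmeg_a, nutmeg_b and funnel_jar below 0.034 m and z of nutmeg_a in the frame of funnel_jar between 0 and 0.066 m and z of nutmeg_b in the frame of funnel_jar between 0 and 0.066 m), for 0.2 s.
At the end, for the whole second after the job is handed in: Both nutmegs are inside the jar below its neck (centres within 34 mm of its axis and less than 66 mm above its underside); the jar stands upright within 0.15 rad; the scoop stands on the table on its feet, level within 0.15 rad, its origin within 15 mm of the table top; both at rest (all of step 2 and angle between each of funnel_jar, scoop's own z axis and vertical below 0.15 rad and height (world z) of scoop between -0.015 and 0.015 m and linear speed of each of scoop, funnel_jar below 0.02 m/s); the robot touches nothing.
It fails at once if a finger touches a nutmeg (contact force between the fingers and nutmeg_a above 0.5 N or contact force between the fingers and nutmeg_b above 0.5 N).
It fails at once if the jar is knocked over (angle between funnel_jar's own z axis and vertical above 0.5 rad).
It also fails if it takes over 67 s, if anything falls off the work surface, if the arm or the gripper's body presses on something with over 40 N, if the wrist force passes 120 N, or if a joint passes its speed limit or range.

ROBOT

A 6-joint arm with a two-finger parallel gripper is mounted at the origin on the work surface; the furniture and walls round the work are solid. World frame = base frame: x ahead of the robot, y to its left, z up, the work surface at z = 0. Lengths are in m, angles in rad, forces in N, time in s.
With the tool pointing down it reaches from about 0.375 to 0.75 m from the base axis. Payload 9 kg.
Tool frame: the origin (TCP) lies between the finger pads; the fingertips stand 25 mm ahead of it and the grasp point (between the pads) lies 6 mm ahead of it; z points along the fingers, y is the line along which they close (so a half turn about z gives the same grasp; the last joint's range is limited). The gripper opens to 85 mm and grips with 20 to 120 N. Pads are 22 mm wide; open, the fingers measure 114 mm over their backs; the gripper's body (76 mm by 85 mm) begins 54 mm behind the grasp point. The pads swing forward as they close: fully open they stand 13 mm farther back than shut.
Start: joints at [1.088, 0.104, 0.097, 1.564, 0, 1.353], TCP at [0.157, 0.579, 0.22] pointing down, gripper open.
Joint ranges: [-2.99, 2.99], [-0.84, 1.86], [-1.1, 1.16], [-1.84, 2.11], [-1.51, 1.56], [-3.14, 3.14]. Speed limits (rad/s): [2.22, 2.22, 2.57, 3.14, 3.14, 3.14].

INTERFACE

Orientations are given as a rotation vector (axis times angle).
In Python, from station import robot, viewer, workorder gives the robot as it stands.
- The arm moves only by the tool carry_out, never from a script. Its argument "targets" is a list of rows, each an object of numbers: "tx", "ty", "tz": the shift along the tool's x, y, z in mm; "spin": the turn about the tool's z in rad. In form: [{"tx": .., "ty": .., "tz": .., "spin": ..}, ...]. A call has 1 to 8 rows; each row is the pose to reach, as a shift and turn from the pose commanded when the call began, along the tool's axes at that moment; what a row does not reach only later rows make up. A row lasts 1/10 s, in which the tool goes at most 50 mm and 8.59 degrees, less where a joint would pass 70% of its speed; a pose out of reach is approached as far as the arm can. A call with a gripper value outside its range is refused whole. "jaw" is the opening, from 0 (shut) to 1 (fully open), set as the call begins (left out, the last holds). The fingers move at their own pace and stop on an object; the grip force is fixed at half the most. Time passes only in rows, so rows that repeat a pose let the fingers close. It gives the time, the measured TCP pose, the force, the opening and the grip force at its end, in the units of the state.
- robot.sense(): the state, without advancing time (a new reading comes with each control period).
- viewer.capture(name): name is "scene" or "top" or "wrist"; returns a dict with "frame" (384x512x3 uint8, red, green, blue), "vfov" (degrees; the focal length in pixels is half the picture's height over the tangent of half this angle, whatever the lens; pixels are square), "cx", "cy" (the principal point, pixels), "k1" (the pictures are not rectified: a ray, as slopes to the right and down, at radius r is drawn at 1 + k1 r^2 times it, then the intrinsics apply), "eye" and "rotation" of the camera in the world; the wrist camera has in their place "hand_eye" (4x4, takes a point from camera to tool coordinates, whose origin is the TCP and whose axes are the flange's). Camera axes: x right, y down, z forward; pixel columns grow to the right and rows downward; lengths in m; the calibration is good to about 2 mm. A picture is of the moment at which its call begins: read the wrist's pose just before it. There is no depth.
- workorder.finish_job(): hands the job in; it is judged then, once.
The state is a dict: "t": time; "joints": joint angles; "qvel": joint speeds; "joint_torque": joint torques, N m; "eef_pos": TCP position; "eef_rot": TCP orientation; "contact_force": force on the tool from outside, world axes, zero at the start; "moment": the same for the moment, N m; "width": finger opening in m; "gripper_force": force on a finger pad.
Only numpy, scipy, OpenCV 4.12 (cv2) and the standard library are available. Lean on these libraries where they do the work, as an engineer would, in place of code of your own. Each camera call takes 0.05 s, during which the arm holds its last target. There are 200 camera calls.

## Working session

There is one attempt and no reset: what is moved stays moved. The work goes in short steps, Python scripts to look and compute and a tool call to move; the robot and the scene stay as the last step left them, time stands still between calls to the robot, and variables do not carry over. Pictures are saved under pics/ and viewed, at most 10 in all, crops included, and the job is handed in when it is done.

Besides the shell and the picture viewer there is one more tool, called after ">>>" as name(argument=value, ...) on one line, values as JSON. carry_out: Moves the arm, as the interface text tells. Its arguments: {"type":"object","properties":{"targets":{"type":"array"},"jaw":{"type":"number"}},"required":["targets"]}

```bash
ls; mkdir -p pics; python3 - <<'E'
from station import robot, viewer, workorder
import cv2,numpy as np
s=robot.sense(); print({k:np.round(v,3).tolist() for k,v in s.items()})
ims=[]
for n in("scene","top"):
    c=viewer.capture(n); cv2.imwrite(f"pics/{n}0.png",c["frame"][:,:,::-1]); ims.append(c["frame"][:,:,::-1])
    print(n,{k:np.round(v,4).tolist() for k,v in c.items() if k!="frame"})
c=viewer.capture("wrist");print({k:np.round(v,4).tolist() for k,v in c.items() if k!="frame"})
cv2.imwrite("pics/wrist0.png",c["frame"][:,:,::-1])
E
```

```text
pics
{'t': 0.0, 'joints': [1.088, 0.105, 0.096, 1.564, 0.0, 1.353], 'qvel': [0.001, 0.001, -0.001, 0.0, -0.0, 0.001], 'joint_torque': [-0.002, -55.693, 50.366, 0.017, -0.0, 0.0], 'eef_pos': [0.157, 0.579, 0.219], 'eef_rot': [-0.415, -3.114, 0.002], 'contact_force': [-0.663, -0.212, -0.105], 'moment': [0.036, 0.004, 0.01], 'gripper_force': 0.0, 'width': 0.085}
scene {'vfov': 53.0384, 'cx': 254.3791, 'cy': 193.0754, 'k1': 0.0222, 'eye': [-0.0289, -0.4285, 0.6311], 'rotation': [-2.0906, 1.0848, -0.4702]}
top {'vfov': 49.3646, 'cx': 255.259, 'cy': 189.6067, 'k1': 0.0397, 'eye': [0.3663, -0.0541, 0.894], 'rotation': [-2.1525, 2.1607, -0.1024]}
{'vfov': 71.6808, 'cx': 252.7257, 'cy': 192.468, 'k1': -0.0611, 'hand_eye': [[0.0004, -0.9528, -0.3036, 0.0786], [1.0, 0.0003, 0.0004, 0.0002], [-0.0003, -0.3036, 0.9528, -0.153], [0.0, 0.0, 0.0, 1.0]]}
```

View pics/scene0.png

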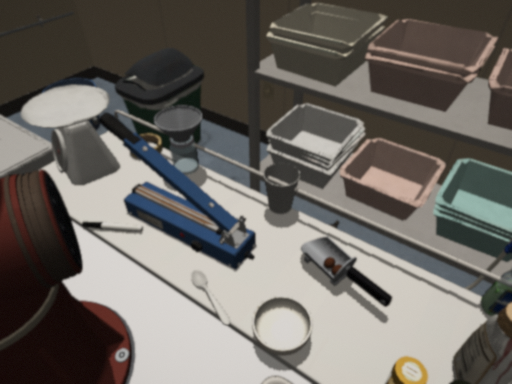

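View pics/top0.png

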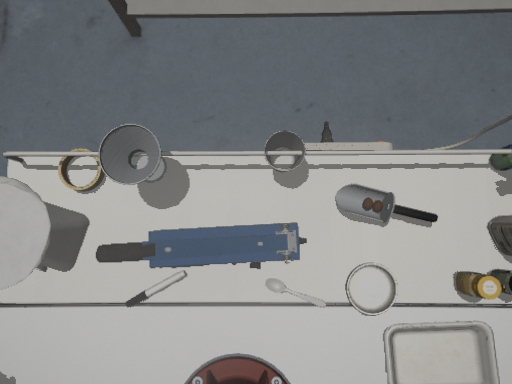

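The scene view shows the scoop at about (345,268), its black handle ending at (385,298), and the funnel jar at (180,125). In the top view the handle runs (395,209)–(435,217), the nutmegs are near (372,205) and the funnel mouth is near (130,154). A rail crosses the picture at row 153.

```bash
cat > h.py <<'E'
import cv2,numpy as np
from scipy.spatial.transform import Rotation as R
from station import robot, viewer, workorder
def grab(n):
    s=robot.sense(); c=viewer.capture(n)
    if n=="wrist":
        H=np.array(c["hand_eye"]); Rt=R.from_rotvec(s["eef_rot"]).as_matrix()
        c["M"]=Rt@H[:3,:3]; c["o"]=Rt@H[:3,3]+s["eef_pos"]
    else: c["M"]=R.from_rotvec(c["rotation"]).as_matrix(); c["o"]=np.array(c["eye"])
    c["f"]=192/np.tan(np.radians(c["vfov"])/2); c["s"]=s
    return c
def ray(c,u,v):
    d=np.array([(u-c["cx"])/c["f"],(v-c["cy"])/c["f"]]); p=d.copy()
    for _ in range(20): p=d/(1+c["k1"]*(p@p))
    r=c["M"]@np.r_[p,1]; return r/np.linalg.norm(r)
def onz(c,u,v,z):
    r=ray(c,u,v); return c["o"]+r*(z-c["o"][2])/r[2]
def tri(c1,p1,c2,p2):
    a,b=ray(c1,*p1),ray(c2,*p2)
    k=np.linalg.lstsq(np.c_[a,-b],c2["o"]-c1["o"],rcond=None)[0]
    A,B=c1["o"]+a*k[0],c2["o"]+b*k[1]; return (A+B)/2,np.linalg.norm(A-B)
def proj(c,P):
    q=c["M"].T@(np.array(P)-c["o"]); p=q[:2]/q[2]; p=p*(1+c["k1"]*(p@p))
    return p*c["f"]+[c["cx"],c["cy"]]
E
python3 - <<'E'
from h import *
S=grab("scene");T=grab("top")
for n,a,b in [("funnel mouth",(179,120),(130,154)),("handle end",(386,298),(434,217)),("disc-handle",(352,272),(394,209))]:
    print(n,*[np.round(x,3) for x in tri(S,a,T,b)])
print("rail pts z?",[np.round(onz(T,u,v,.0),3) for u,v in((100,153),(400,152),(100,304))])
a=S["frame"][80:200,90:250,::-1]; b=T["frame"][110:230,80:240,::-1]
c=S["frame"][220:310,280:400,::-1]; d=T["frame"][165:255,325:445,::-1]
r=lambda i:cv2.resize(i,(400,300),interpolation=cv2.INTER_CUBIC)
cv2.imwrite("pics/crops.png",np.vstack([np.hstack([r(a),r(b)]),np.hstack([r(c),r(d)])]))
E
```

```text
funnel mouth [0.518 0.187 0.142] 0.002
handle end [ 0.403 -0.396  0.048] 0.003
disc-handle [ 0.421 -0.322  0.043] 0.003
rail pts z? [array([0.548, 0.298, 0.   ]), array([ 0.546, -0.351,  0.   ]), array([0.228, 0.285, 0.   ])]
```

View pics/crops.png

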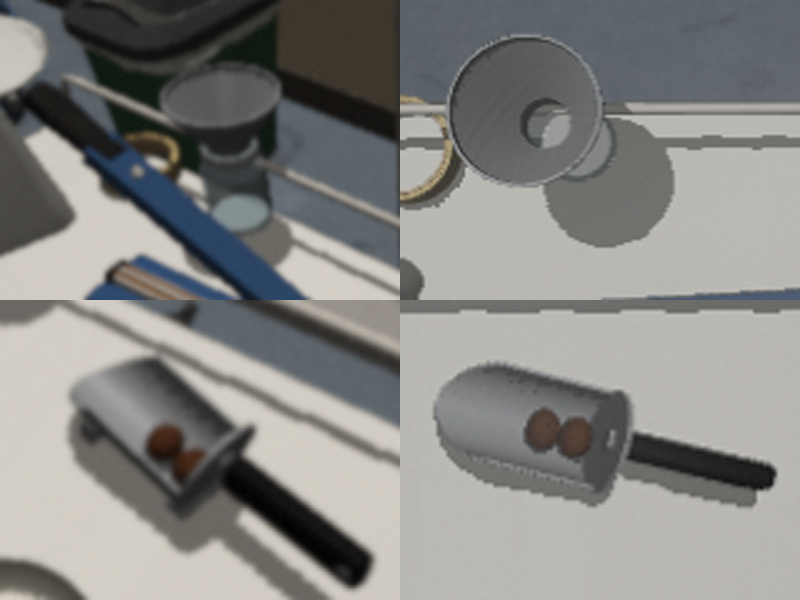

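The crops show the funnel mouth centred near (130,154) in the top view. The scoop's mouth points at +y, both nutmegs lie at the back of the trough by the disc, and the handle is free.

The moves only shift the tool and spin it about its z, so the tool can't tilt. Tipping will have to come from the handle pivoting between the pads. I'll set out now and pass over the jar towards the scoop.

```bash
cat >> h.py <<'E'
def go(x,y,z,yaw=None):
    "tool-axis shift in mm (and spin) from the measured pose to a world point; yaw = azimuth of tool y"
    s=robot.sense(); M=R.from_rotvec(s["eef_rot"]).as_matrix()
    d=M.T@(np.array([x,y,z])-s["eef_pos"])*1000
    az=np.arctan2(M[1,1],M[0,1]); sp=None if yaw is None else (az-yaw+np.pi)%(2*np.pi)-np.pi
    print("t",s["t"],"pos",np.round(s["eef_pos"],4),"az",round(az,3),"-> shift",np.round(d,1),"spin",sp)
E
python3 -c "
from h import *
go(.45,.2,.32); go(.417,-.30,.30,-.24)"
```

```text
t 0.25 pos [0.157  0.579  0.2198] az 1.306 -> shift [-382.  -289.1 -100. ] spin None
t 0.25 pos [0.157  0.579  0.2198] az 1.306 -> shift [-481.  -780.3  -79.8] spin 1.5459790372506026
```

>>> carry_out(targets=[{"tx":-380,"ty":-290,"tz":-100,"spin":0},{"tx":-380,"ty":-290,"tz":-100,"spin":0},{"tx":-380,"ty":-290,"tz":-100,"spin":0},{"tx":-380,"ty":-290,"tz":-100,"spin":0.3},{"tx":-380,"ty":-290,"tz":-100,"spin":0.6},{"tx":-380,"ty":-290,"tz":-100,"spin":0.6},{"tx":-380,"ty":-290,"tz":-100,"spin":0.6},{"tx":-380,"ty":-290,"tz":-100,"spin":0.6}], jaw=1)

```text
t: 1.05
eef_pos: [0.3961, 0.2667, 0.3027]
eef_rot: [1.324, 2.849, 0.001]
contact_force: [0.9, 0.8, 0.3]
width: 0.0851
gripper_force: 0.0
```

```bash
python3 -c "
from h import *
go(.42,-.30,.28,-.24)"
```

```text
t 1.05 pos [0.3961 0.2667 0.3027] az 0.701 -> shift [-448.6 -347.1   22.5] spin 0.9406753488558293
```

>>> carry_out(targets=[{"tx":-450,"ty":-350,"tz":0,"spin":0.15},{"tx":-450,"ty":-350,"tz":0,"spin":0.3},{"tx":-450,"ty":-350,"tz":0,"spin":0.45},{"tx":-450,"ty":-350,"tz":0,"spin":0.6},{"tx":-450,"ty":-350,"tz":0,"spin":0.7},{"tx":-450,"ty":-350,"tz":0,"spin":0.8},{"tx":-450,"ty":-350,"tz":0,"spin":0.94},{"tx":-450,"ty":-350,"tz":20,"spin":0.94}])

```text
t: 1.85
eef_pos: [0.413, -0.1332, 0.2982]
eef_rot: [2.469, 1.94, 0.001]
contact_force: [1.5, 0.5, 0.5]
width: 0.0851
gripper_force: 0.0
```

>>> carry_out(targets=[{"tx":-1,"ty":0,"tz":0,"spin":0}])

```text
t: 1.95
eef_pos: [0.4124, -0.1369, 0.2962]
eef_rot: [-2.471, -1.939, 0.002]
contact_force: [-0.1, 0.6, -0.6]
width: 0.0853
gripper_force: 0.0
```

```bash
python3 -c "
from h import *
go(.42,-.30,.28,-.24)
print(robot.sense()['joints'])
c=grab('wrist'); print(onz(c,256,192,.04), proj(c,(.417,-.338,.04)))
cv2.imwrite('pics/w1.png',c['frame'][:,:,::-1])"
```

```text
t 1.95 pos [ 0.4124 -0.1369  0.2962] az -0.24 -> shift [-156.6   46.2   16.2] spin -0.00042850194962529287
[-6.22511440e-01 -3.62626603e-01 -1.92997721e-01  1.74153204e+00
 -1.00884670e-03  1.18871358e+00]
[ 0.40418983 -0.18789751  0.04      ] [282.61181417 268.17456254]
```

View pics/w1.png

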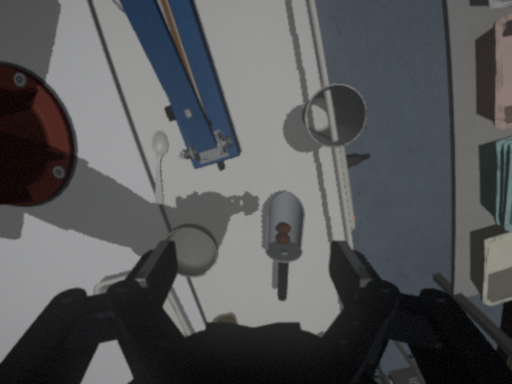

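The wrist view shows the scoop lined up with the picture's vertical. The handle runs (285,262)–(282,298), the nutmegs are near (283,233), and the rail is at the right.

I'll measure the handle in this view and in the top view, then go closer.

```bash
cat > m.py <<'E'
from h import *
def handle(c,box):
    x0,y0,x1,y1=box; g=c["frame"][y0:y1,x0:x1].max(2)
    m=(g<45).astype(np.uint8)
    n,l,st,ce=cv2.connectedComponentsWithStats(m); i=1+st[1:,4].argmax()
    r=cv2.minAreaRect(np.argwhere(l==i)[:,::-1].astype(np.float32)); b=cv2.boxPoints(r)+[x0,y0]
    # ends = midpoints of short sides
    e=sorted([(np.linalg.norm(b[k]-b[(k+1)%4]),k) for k in range(4)])[:2]
    return [(b[k]+b[(k+1)%4])/2 for _,k in e],r[1]
E
python3 - <<'E'
from m import *
W=grab("wrist");T=grab("top")
hw,sw=handle(W,(265,255,300,305)); ht,st=handle(T,(388,195,445,228))
hw.sort(key=lambda p:p[1]); ht.sort(key=lambda p:p[0])
print(hw,sw,ht,st)
P=[]
for a,b in zip(hw,ht):
    p,e=tri(W,a,T,b); P.append(p); print(np.round(p,4),round(e,4), np.round(onz(W,*a,.045),4),np.round(onz(T,*b,.045),4))
d=P[0]-P[1]; print("az",np.arctan2(d[1],d[0]),"len",np.linalg.norm(d))
d=d/np.linalg.norm(d); g=P[1]+.055*d; print("grasp",g)
go(g[0],g[1],.2,np.arctan2(d[1],d[0])-np.pi/2)
E
```

```text
Traceback (most recent call last):
  File "m.py", line 5, in handle
    n,l,st,ce=cv2.connectedComponentsWithStats(m); i=1+st[1:,4].argmax()
                                                       ~~~~~~~~~~~~~~~^^
ValueError: attempt to get argmax of an empty sequence
```

```bash
python3 - <<'E'
from m import *
W=grab("wrist");T=grab("top"); T["frame"]=cv2.imread("pics/top0.png")[:,:,::-1]
hw,sw=handle(W,(265,255,300,305)); ht,st=handle(T,(388,195,445,228))
hw.sort(key=lambda p:p[1]); ht.sort(key=lambda p:p[0])
print(hw,sw,ht,st)
P=[]
for a,b in zip(hw,ht):
    p,e=tri(W,a,T,b); P.append(p); print(np.round(p,4),round(e,4), np.round(onz(W,*a,.045),4),np.round(onz(T,*b,.045),4))
d=P[0]-P[1]; print("az",np.arctan2(d[1],d[0]),"len",np.linalg.norm(d))
d=d/np.linalg.norm(d); g=P[1]+.055*d; print("grasp",g)
go(g[0],g[1],.2,np.arctan2(d[1],d[0])-np.pi/2)
E
```

```text
[array([284., 273.]), array([284., 276.])] (3.0, 2.0) [array([394.26123619, 208.86797619]), array([436.10955429, 218.52528095])] (42.94816589355469, 7.570270538330078)
[ 0.4191 -0.3053  0.0946] 0.0033 [ 0.4194 -0.3406  0.045 ] [ 0.4206 -0.3204  0.045 ]
[ 0.4108 -0.4781 -0.139 ] 0.0043 [ 0.4182 -0.3468  0.045 ] [ 0.4011 -0.4021  0.045 ]
az 1.5227320776777928 len 0.290713517408615
grasp [ 0.41233696 -0.4453891  -0.0947854 ]
t 2.2 pos [ 0.4131 -0.1309  0.2979] az -0.232 -> shift [-306.2   71.6   97.9] spin -0.18434948329979584
```

```bash
python3 -c "
from h import *
go(.4139,-.3486,.17,1.337-np.pi/2)"
```

```text
t 2.2 pos [ 0.4131 -0.1309  0.2979] az -0.232 -> shift [-211.7   50.8  127.9] spin 0.0013825943779970373
```

>>> carry_out(targets=[{"tx":-212,"ty":51,"tz":90,"spin":0},{"tx":-212,"ty":51,"tz":128,"spin":0},{"tx":-212,"ty":51,"tz":128,"spin":0},{"tx":-212,"ty":51,"tz":128,"spin":0},{"tx":-212,"ty":51,"tz":128,"spin":0},{"tx":-212,"ty":51,"tz":128,"spin":0},{"tx":-212,"ty":51,"tz":128,"spin":0}])

```text
t: 2.9
eef_pos: [0.4136, -0.349, 0.1687]
eef_rot: [-2.463, -1.946, -0.001]
contact_force: [1.0, 0.4, -0.3]
width: 0.0851
gripper_force: 0.0
```

```bash
python3 -c "
from h import *
go(.4139,-.3486,.17,1.337-np.pi/2)
c=grab('wrist'); print(proj(c,(.4139,-.3486,.04)))
cv2.imwrite('pics/w2.png',c['frame'][:,:,::-1])"
```

```text
t 2.9 pos [ 0.4136 -0.349   0.1687] az -0.233 -> shift [ 0.5  0.2 -1.3] spin 0.0004293488965529946
[253.87792433 182.06791896]
```

View pics/w2.png

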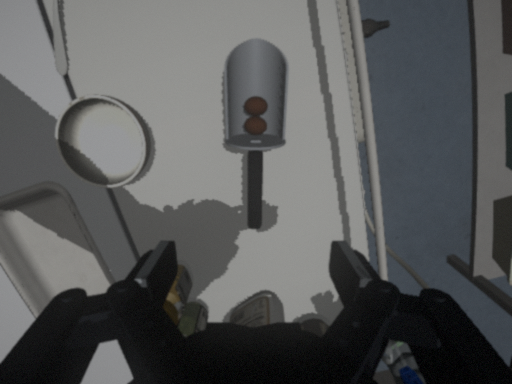

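The close wrist view shows the handle vertical at column 255, rows 150–228. The predicted grasp point falls at (254,182), on the handle, and the nutmegs are at rows 105 and 125.

Next I'll check the height from this view and the saved top view, and work out the descent and the funnel position.

```bash
sed -i 's/g<45/g<th/; s/box):/box,th=45):/' m.py; python3 - <<'E'
from m import *
W=grab("wrist");T=grab("top"); T["frame"]=cv2.imread("pics/top0.png")[:,:,::-1]
S=grab("scene"); S["frame"]=cv2.imread("pics/scene0.png")[:,:,::-1]
hw,sw=handle(W,(235,150,275,235),60); ht,st=handle(T,(388,195,445,228))
hw.sort(key=lambda p:p[1]); ht.sort(key=lambda p:p[0])
print(np.round(hw,1).tolist(),sw)
P=[]
for a,b in zip(hw,ht):
    p,e=tri(W,a,T,b); P.append(p); print(np.round(p,4),round(e,4), np.round(onz(W,*a,.045),4),np.round(onz(T,*b,.045),4))
a,b=[onz(W,*h,.052) for h in hw]; d=(a-b); d/=np.linalg.norm(d); print("az",np.arctan2(d[1],d[0]),np.linalg.norm(a-b)); 
g=b+.055*d; print("grasp",g); go(g[0],g[1],.046,np.arctan2(d[1],d[0])-np.pi/2)
# rail triangulation: plane of top rail line vs scene ray
r1,r2=ray(T,60,154),ray(T,440,152); n=np.cross(r1,r2)
for uv in((235,163),(330,206),(140,119)):
    r=ray(S,*uv); k=n@(T["o"]-S["o"])/(n@r); print("rail",np.round(S["o"]+k*r,3))
E
```

```text
[[254.0, 151.0], [254.0, 227.0]] (76.0, 14.0)
[ 0.4212 -0.3128  0.0656] 0.0045 [ 0.4226 -0.3147  0.045 ] [ 0.4206 -0.3204  0.045 ]
[ 0.4014 -0.407   0.0305] 0.0019 [ 0.4027 -0.3995  0.045 ] [ 0.4011 -0.4021  0.045 ]
az 1.3401609503697864 0.0848387051251597
grasp [ 0.41594513 -0.34273217  0.052     ]
t 3.1 pos [ 0.4145 -0.3491  0.1711] az -0.232 -> shift [  6.7  -0.2 125.1] spin -0.0013127787372573252
rail [0.531 0.031 0.072]
rail [ 0.532 -0.219  0.069]
rail [0.53  0.353 0.081]
```

>>> carry_out(targets=[{"tx":6,"ty":0,"tz":60,"spin":0},{"tx":6,"ty":0,"tz":100,"spin":0},{"tx":6,"ty":0,"tz":125,"spin":0},{"tx":6,"ty":0,"tz":125,"spin":0},{"tx":6,"ty":0,"tz":125,"spin":0},{"tx":6,"ty":0,"tz":125,"spin":0}])

```text
t: 3.7
eef_pos: [0.4162, -0.3453, 0.0475]
eef_rot: [2.462, 1.945, -0.0]
contact_force: [-0.3, -0.5, 0.3]
width: 0.0852
gripper_force: 0.0
```

>>> carry_out(targets=[{"tx":0,"ty":0,"tz":0,"spin":0},{"tx":0,"ty":0,"tz":0,"spin":0},{"tx":0,"ty":0,"tz":0,"spin":0},{"tx":0,"ty":0,"tz":0,"spin":0},{"tx":0,"ty":0,"tz":0,"spin":0},{"tx":0,"ty":0,"tz":0,"spin":0},{"tx":0,"ty":0,"tz":0,"spin":0},{"tx":0,"ty":0,"tz":0,"spin":0}], jaw=0.15)

```text
t: 4.5
eef_pos: [0.4148, -0.3441, 0.0445]
eef_rot: [-2.465, -1.947, -0.0]
contact_force: [-0.1, 0.0, -0.3]
width: 0.0128
gripper_force: 0.0
```

The fingers closed to 12.8 mm with no force, which is less than the 16 mm handle, so I'll look.

```bash
python3 -c "
from h import *
c=grab('wrist');s=grab('scene')
print(proj(c,(.4139,-.3486,.04)))
cv2.imwrite('pics/w3.png',cv2.resize(np.hstack([c['frame'][:,:,::-1],s['frame'][:,:,::-1]]),(800,300)))"
```

```text
[254.39331776 239.16976584]
```

View pics/w3.png

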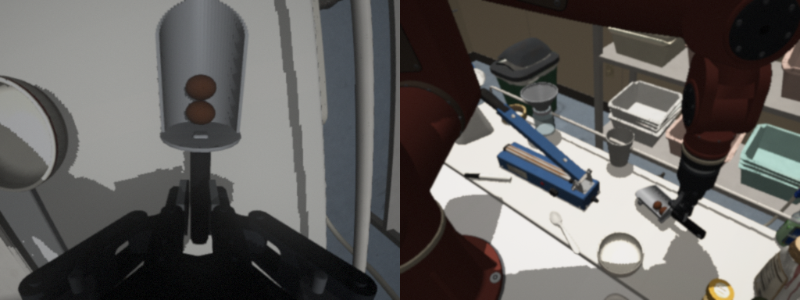

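The handle does lie between the fingers, with a small gap on each side. I'll close further in small steps.

>>> carry_out(targets=[{"tx":0,"ty":0,"tz":0,"spin":0},{"tx":0,"ty":0,"tz":0,"spin":0}], jaw=0.12)

```text
t: 4.8
eef_pos: [0.4148, -0.3442, 0.0445]
eef_rot: [-2.466, -1.947, -0.0]
contact_force: [-0.6, -0.6, 0.2]
width: 0.01
gripper_force: 0.0
```

>>> carry_out(targets=[{"tx":0,"ty":0,"tz":0,"spin":0},{"tx":0,"ty":0,"tz":0,"spin":0}], jaw=0.09)

```text
t: 5.0
eef_pos: [0.4148, -0.3442, 0.0446]
eef_rot: [-2.466, -1.947, -0.0]
contact_force: [0.4, -0.3, 0.2]
width: 0.0075
gripper_force: 0.0
```

>>> carry_out(targets=[{"tx":0,"ty":0,"tz":0,"spin":0},{"tx":0,"ty":0,"tz":0,"spin":0}], jaw=0.06)

```text
t: 5.2
eef_pos: [0.4149, -0.3441, 0.0446]
eef_rot: [2.466, 1.947, 0.0]
contact_force: [0.3, -0.7, -0.6]
width: 0.0052
gripper_force: 0.0
```

>>> carry_out(targets=[{"tx":0,"ty":0,"tz":0,"spin":0},{"tx":0,"ty":0,"tz":0,"spin":0}], jaw=0.0)

```text
t: 5.4
eef_pos: [0.4149, -0.3442, 0.0445]
eef_rot: [2.466, 1.947, 0.0]
contact_force: [0.3, -0.0, -0.3]
width: -0.0007
gripper_force: 0.0
```

```bash
python3 -c "
from h import *
c=grab('wrist')
for p in [(.4014,-.401,.052),(.4149,-.3442,.052),(.4149,-.3442,.038),(.4149,-.3442,.02)]: print(p,proj(c,p))
f=c['frame'][150:350,150:360,::-1]
f=np.clip(f.astype(float)*2,0,255)
cv2.imwrite('pics/w4.png',cv2.resize(f,(630,600),interpolation=cv2.INTER_CUBIC))"
```

```text
(0.4014, -0.401, 0.052) [254.23359561 317.38310591]
(0.4149, -0.3442, 0.052) [254.39750732 241.65314196]
(0.4149, -0.3442, 0.038) [254.25573902 231.54450778]
(0.4149, -0.3442, 0.02) [254.10178338 220.58105668][ WARN:0@0.420] global loadsave.cpp:1063 imwrite_ Unsupported depth image for selected encoder is fallbacked to CV_8U.
```

View pics/w4.png

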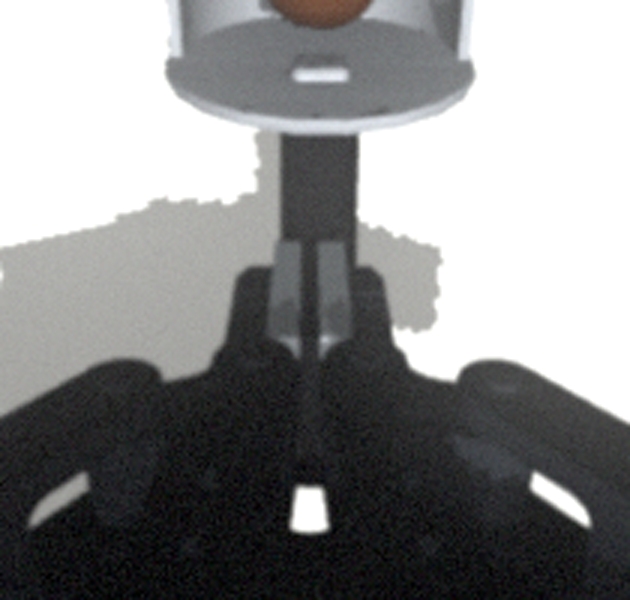

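The fingers have shut above the handle and cover it, so either the tips stand higher than assumed or the handle is lower. I'll measure both.

```bash
python3 - <<'E'
from h import *
c=grab("wrist"); H=np.array(c["hand_eye"]); W=c.copy()
ct=dict(c); ct["M"]=H[:3,:3]; ct["o"]=H[:3,3]
for row in (230,265):
    r=ray(ct,254,row)
    for x in (.011,0,-.011):
        k=(x-ct["o"][0])/r[0]; print(row,x,"tool z",round((ct["o"]+k*r)[2],4))
# same points in w2 (known pose) vs now : nutmeg centres, brown mask
w2=cv2.imread("pics/w2.png")[:,:,::-1]
A=dict(c); Rt=R.from_rotvec([-2.463,-1.946,-.001]).as_matrix(); A["M"]=Rt@H[:3,:3]; A["o"]=Rt@H[:3,3]+[.4136,-.349,.1687]; A["frame"]=w2
res=[]
for q in (A,c):
    f=q["frame"].astype(int); m=((f[:,:,0]>f[:,:,2]*1.6)&(f[:,:,0]>50)).astype(np.uint8); m[:,:180]=0;m[:,340:]=0; m[220:]=0
    n,l,st,ce=cv2.connectedComponentsWithStats(m); i=1+st[1:,4].argmax(); print(st[i],ce[i]); res.append(ce[i])
    # disc lower edge: bright->dark along centre col
print("nutmegs",tri(A,res[0],c,res[1]))
# handle side width now vs w2, rows just below disc
for q,rows in((A,(160,170,180,200)),(c,(200,210,220))):
    for r0 in rows:
        g=q["frame"][r0,225:290].max(1); d=np.where(g<70)[0]; print(r0,d.min()+225,d.max()+225)
E
```

```text
230 0.011 tool z -0.0141
230 0 tool z 0.0088
230 -0.011 tool z 0.0317
265 0.011 tool z -0.05
265 0 tool z -0.033
265 -0.011 tool z -0.016
[251 100  11  10  52] [255.78846154 104.55769231]
[241  98  34  26 586] [257.87030717 110.4778157 ]
nutmegs (array([ 0.43432824, -0.26989057,  0.05144792]), np.float64(7.53156211102211e-06))
160 247 261
170 247 261
180 247 261
200 247 261
200 243 268
210 243 268
220 243 267
```

Measured against the tool frame, the visible finger ends stand behind where I expected. I'll check by touch: with the fingers shut, I'll lower onto bare table beside the scoop.

>>> carry_out(targets=[{"tx":0,"ty":0,"tz":-40,"spin":0},{"tx":0,"ty":0,"tz":-40,"spin":0},{"tx":0,"ty":-55,"tz":-40,"spin":0},{"tx":0,"ty":-55,"tz":-40,"spin":0},{"tx":0,"ty":-55,"tz":0,"spin":0},{"tx":0,"ty":-55,"tz":0,"spin":0},{"tx":0,"ty":-55,"tz":5,"spin":0},{"tx":0,"ty":-55,"tz":10,"spin":0}])

```text
t: 6.3
eef_pos: [0.3621, -0.3323, 0.0358]
eef_rot: [2.464, 1.946, -0.0]
contact_force: [0.9, 0.3, 0.7]
width: -0.0003
gripper_force: 0.0
```

>>> carry_out(targets=[{"tx":0,"ty":0,"tz":2,"spin":0},{"tx":0,"ty":0,"tz":4,"spin":0}])

```text
t: 6.5
eef_pos: [0.3618, -0.3318, 0.0311]
eef_rot: [2.465, 1.947, -0.0]
contact_force: [-0.1, -0.8, 0.6]
width: -0.0001
gripper_force: 0.0
```

>>> carry_out(targets=[{"tx":0,"ty":0,"tz":2,"spin":0},{"tx":0,"ty":0,"tz":3,"spin":0}])

```text
t: 6.7
eef_pos: [0.3614, -0.3315, 0.0276]
eef_rot: [2.465, 1.947, 0.0]
contact_force: [0.4, -0.0, 0.2]
width: 0.0002
gripper_force: 0.0
```

>>> carry_out(targets=[{"tx":0,"ty":0,"tz":2,"spin":0},{"tx":0,"ty":0,"tz":3,"spin":0}])

```text
t: 6.9
eef_pos: [0.3613, -0.3314, 0.0244]
eef_rot: [-2.465, -1.947, -0.0]
contact_force: [0.1, -0.2, 1.1]
width: 0.0001
gripper_force: 0.0
```

>>> carry_out(targets=[{"tx":0,"ty":0,"tz":2,"spin":0},{"tx":0,"ty":0,"tz":3,"spin":0}])

```text
t: 7.1
eef_pos: [0.3613, -0.3313, 0.0213]
eef_rot: [-2.465, -1.947, -0.0]
contact_force: [-0.8, -0.3, 0.8]
width: 0.0002
gripper_force: 0.0
```

>>> carry_out(targets=[{"tx":0,"ty":0,"tz":2,"spin":0},{"tx":0,"ty":0,"tz":4,"spin":0}])

```text
t: 7.3
eef_pos: [0.3614, -0.3314, 0.0174]
eef_rot: [-2.466, -1.947, -0.0]
contact_force: [-0.0, 0.3, 0.8]
width: 0.0003
gripper_force: 0.0
```

>>> carry_out(targets=[{"tx":0,"ty":0,"tz":2,"spin":0},{"tx":0,"ty":0,"tz":4,"spin":0}])

```text
t: 7.5
eef_pos: [0.3613, -0.3314, 0.0133]
eef_rot: [-2.465, -1.947, -0.0]
contact_force: [-0.3, -1.0, -0.3]
width: 0.0002
gripper_force: 0.0
```

>>> carry_out(targets=[{"tx":0,"ty":0,"tz":2,"spin":0},{"tx":0,"ty":0,"tz":4,"spin":0}])

```text
t: 7.7
eef_pos: [0.3613, -0.3314, 0.0094]
eef_rot: [-2.465, -1.947, -0.0]
contact_force: [-0.6, 0.2, -0.6]
width: 0.0001
gripper_force: 0.0
```

The tips are clearly not 25 mm ahead of the reported TCP, since there's no contact at TCP z = 9 mm. I'll keep going down gently until they touch.

>>> carry_out(targets=[{"tx":0,"ty":0,"tz":2,"spin":0},{"tx":0,"ty":0,"tz":5,"spin":0}])

```text
t: 7.9
eef_pos: [0.3614, -0.3315, 0.0045]
eef_rot: [2.465, 1.947, 0.0]
contact_force: [0.5, 1.3, -0.0]
width: 0.0
gripper_force: 0.0
```

>>> carry_out(targets=[{"tx":0,"ty":0,"tz":2,"spin":0},{"tx":0,"ty":0,"tz":5,"spin":0}])

```text
t: 8.1
eef_pos: [0.3614, -0.3314, -0.0006]
eef_rot: [2.466, 1.947, 0.0]
contact_force: [-1.1, 0.6, -0.4]
width: 0.0003
gripper_force: 0.0
```

>>> carry_out(targets=[{"tx":0,"ty":0,"tz":2,"spin":0},{"tx":0,"ty":0,"tz":4,"spin":0}])

```text
t: 8.3
eef_pos: [0.3613, -0.3314, -0.0047]
eef_rot: [-2.465, -1.947, -0.0]
contact_force: [0.6, -0.4, 0.3]
width: 0.0
gripper_force: 0.0
```

>>> carry_out(targets=[{"tx":0,"ty":0,"tz":2,"spin":0},{"tx":0,"ty":0,"tz":3,"spin":0}])

```text
t: 8.5
eef_pos: [0.3613, -0.3313, -0.0077]
eef_rot: [-2.465, -1.947, -0.0]
contact_force: [0.0, 0.2, 0.2]
width: -0.0001
gripper_force: 0.0
```

>>> carry_out(targets=[{"tx":0,"ty":0,"tz":2,"spin":0},{"tx":0,"ty":0,"tz":3,"spin":0}])

```text
t: 8.7
eef_pos: [0.3613, -0.3313, -0.0106]
eef_rot: [-2.465, -1.947, -0.0]
contact_force: [0.5, -0.4, 0.0]
width: -0.0
gripper_force: 0.0
```

>>> carry_out(targets=[{"tx":0,"ty":0,"tz":2,"spin":0},{"tx":0,"ty":0,"tz":3,"spin":0}])

```text
t: 8.9
eef_pos: [0.3615, -0.3315, -0.0112]
eef_rot: [2.465, 1.947, -0.0]
contact_force: [-8.1, 13.1, 36.1]
width: 0.0005
gripper_force: 17.9
```

>>> carry_out(targets=[{"tx":0,"ty":0,"tz":2,"spin":0},{"tx":0,"ty":0,"tz":3,"spin":0}])

```text
t: 9.1
eef_pos: [0.3617, -0.3316, -0.0114]
eef_rot: [2.465, 1.948, -0.001]
contact_force: [-18.5, 25.5, 68.5]
width: 0.0002
gripper_force: 34.3
```

>>> carry_out(targets=[{"tx":0,"ty":0,"tz":2,"spin":0},{"tx":0,"ty":0,"tz":3,"spin":0}])

```text
t: 9.3
eef_pos: [0.3617, -0.3317, -0.0115]
eef_rot: [2.465, 1.948, -0.002]
contact_force: [-28.0, 37.8, 102.0]
width: 0.0001
gripper_force: 50.7
```

The tips touch the table at TCP z = -11 mm, so they sit about 36 mm higher than the text says. A grasp at z = 40 mm therefore needs TCP z of about 10 mm. I'm backing off, opening and going back over the handle.

>>> carry_out(targets=[{"tx":0,"ty":0,"tz":-12,"spin":0},{"tx":0,"ty":0,"tz":-40,"spin":0},{"tx":0,"ty":0,"tz":-80,"spin":0},{"tx":0,"ty":0,"tz":-100,"spin":0},{"tx":0,"ty":0,"tz":-100,"spin":0}], jaw=1)

```text
t: 9.8
eef_pos: [0.3626, -0.3333, 0.084]
eef_rot: [2.461, 1.944, -0.001]
contact_force: [-0.6, -0.4, 0.1]
width: 0.072
gripper_force: 0.0
```

```bash
python3 -c "
from h import *
go(.4155,-.3435,.08,-.2315);go(.4155,-.3435,.01,-.2315)"
```

```text
t 9.8 pos [ 0.3626 -0.3333  0.084 ] az -0.234 -> shift [ 2.4 53.8  4.2] spin -0.0024138387294394548
t 9.8 pos [ 0.3626 -0.3333  0.084 ] az -0.234 -> shift [ 2.6 53.5 74.2] spin -0.0024138387294394548
```

>>> carry_out(targets=[{"tx":2,"ty":54,"tz":0,"spin":0},{"tx":2,"ty":54,"tz":0,"spin":0},{"tx":2,"ty":54,"tz":20,"spin":0},{"tx":2,"ty":54,"tz":45,"spin":0},{"tx":2,"ty":54,"tz":65,"spin":0},{"tx":2,"ty":54,"tz":74,"spin":0},{"tx":2,"ty":54,"tz":74,"spin":0},{"tx":2,"ty":54,"tz":74,"spin":0}])

```text
t: 10.6
eef_pos: [0.4144, -0.3422, 0.0071]
eef_rot: [2.465, 1.947, 0.0]
contact_force: [0.4, 0.4, -0.1]
width: 0.0852
gripper_force: 0.0
```

>>> carry_out(targets=[{"tx":0,"ty":0,"tz":0,"spin":0},{"tx":0,"ty":0,"tz":0,"spin":0},{"tx":0,"ty":0,"tz":0,"spin":0},{"tx":0,"ty":0,"tz":0,"spin":0},{"tx":0,"ty":0,"tz":0,"spin":0},{"tx":0,"ty":0,"tz":0,"spin":0},{"tx":0,"ty":0,"tz":0,"spin":0},{"tx":0,"ty":0,"tz":0,"spin":0}], jaw=0.15)

```text
t: 11.4
eef_pos: [0.4145, -0.3422, 0.0069]
eef_rot: [2.465, 1.947, 0.0]
contact_force: [0.4, -0.1, 3.5]
width: 0.015
gripper_force: 60.0
```

It's gripped, at 15 mm wide and 60 N. While the scoop still stands on its feet, I'll see how the grip force follows the jaw setting.

>>> carry_out(targets=[{"tx":0,"ty":0,"tz":0,"spin":0},{"tx":0,"ty":0,"tz":0,"spin":0}], jaw=0.17)

```text
t: 11.6
eef_pos: [0.4145, -0.3422, 0.0069]
eef_rot: [2.465, 1.946, 0.0]
contact_force: [0.9, 0.1, 4.2]
width: 0.0154
gripper_force: 60.1
```

>>> carry_out(targets=[{"tx":0,"ty":0,"tz":0,"spin":0},{"tx":0,"ty":0,"tz":0,"spin":0}], jaw=0.175)

```text
t: 11.8
eef_pos: [0.4145, -0.3422, 0.0068]
eef_rot: [2.465, 1.947, 0.0]
contact_force: [0.9, -0.4, 5.2]
width: 0.015
gripper_force: 60.1
```

>>> carry_out(targets=[{"tx":0,"ty":0,"tz":0,"spin":0},{"tx":0,"ty":0,"tz":0,"spin":0}], jaw=0.18)

```text
t: 12.0
eef_pos: [0.4145, -0.3422, 0.0068]
eef_rot: [2.465, 1.947, 0.0]
contact_force: [-0.3, -1.6, 5.2]
width: 0.0153
gripper_force: 38.3
```

>>> carry_out(targets=[{"tx":0,"ty":0,"tz":0,"spin":0},{"tx":0,"ty":0,"tz":0,"spin":0}], jaw=0.15)

```text
t: 12.2
eef_pos: [0.4145, -0.3422, 0.0068]
eef_rot: [2.465, 1.947, 0.0]
contact_force: [-0.4, -0.9, 5.6]
width: 0.0154
gripper_force: 58.5
```

The jaw setting does modulate the force: 0.175 gives 60 N and 0.18 gives 38 N. That allows a controlled gravity pivot. I'll lift now, and measure the funnel mouth properly.

>>> carry_out(targets=[{"tx":0,"ty":0,"tz":-10,"spin":0},{"tx":0,"ty":0,"tz":-30,"spin":0},{"tx":0,"ty":0,"tz":-60,"spin":0},{"tx":0,"ty":0,"tz":-95,"spin":0},{"tx":0,"ty":0,"tz":-135,"spin":0},{"tx":0,"ty":0,"tz":-175,"spin":0},{"tx":0,"ty":0,"tz":-205,"spin":0},{"tx":0,"ty":0,"tz":-225,"spin":0}])

```text
t: 13.0
eef_pos: [0.4143, -0.342, 0.2341]
eef_rot: [2.464, 1.946, -0.0]
contact_force: [-0.9, 0.1, -2.7]
width: 0.0154
gripper_force: 58.7
```

```bash
python3 - <<'E'
from h import *
from scipy.optimize import least_squares
s=robot.sense(); print(s["eef_pos"],s["width"],s["gripper_force"],s["moment"])
ctrs={}
for n,c0,rr in (("top",(130,154),(22,40)),("scene",(179,120),(12,32))):
    c=grab(n); g=cv2.GaussianBlur(cv2.cvtColor(cv2.imread(f"pics/{n}0.png"),cv2.COLOR_BGR2GRAY).astype(np.float32),(3,3),0)
    best=None
    if n=="top":
        for z in(.14,.15):
            P=[]
            for t in np.arange(0,2*np.pi,.1):
                rs=np.arange(*rr,.5); pr=cv2.remap(g,(c0[0]+rs*np.cos(t)).astype(np.float32)[None],(c0[1]+rs*np.sin(t)).astype(np.float32)[None],cv2.INTER_LINEAR)[0]
                k=np.abs(np.gradient(pr)).argmax(); P.append(onz(c,c0[0]+rs[k]*np.cos(t),c0[1]+rs[k]*np.sin(t),z)[:2])
            P=np.array(P); f=least_squares(lambda q:np.hypot(*(P-q[:2]).T)-q[2],[*P.mean(0),.055],loss="soft_l1",f_scale=.002)
            print(z,np.round(f.x,4),"median res",np.median(np.abs(f.fun)))
        T=c; x=f.x
        print("rim centre back in top",proj(c,[x[0],x[1],.15]))
    else: 
        for h in(.14,.15,.16): print("scene proj",h,proj(c,[x[0],x[1],h]))
        a=np.arange(0,6.28,.3); Q=np.array([proj(c,[x[0]+.057*np.cos(k),x[1]+.057*np.sin(k),.15]) for k in a]); print(Q.min(0),Q.max(0))
E
```

```text
[ 0.41433954 -0.34203529  0.23411984] 0.01540205424632486 58.706225752830505 [-0.13594051 -0.01171513  0.00375747]
0.14 [0.5168 0.1877 0.0563] median res 0.0009131679982624513
0.15 [0.5148 0.1844 0.0556] median res 0.0009030051192059074
rim centre back in top [130.07502186 154.24648064]
scene proj 0.14 [178.64032071 121.38820495]
scene proj 0.15 [178.04247041 117.73681643]
scene proj 0.16 [177.43534408 114.03039594]
[153.57649324 105.62121011] [202.15848372 130.86095706]
```

```bash
python3 -c "
from h import *
go(.487,.068,.245,-.2315)"
```

```text
t 13.1 pos [ 0.4149 -0.3427  0.2344] az -0.234 -> shift [416.2 -25.  -11.6] spin -0.0024700399413615237
```

>>> carry_out(targets=[{"tx":4,"ty":0,"tz":-1,"spin":0},{"tx":12,"ty":0,"tz":-2,"spin":0},{"tx":24,"ty":-1,"tz":-3,"spin":0},{"tx":40,"ty":-2,"tz":-4,"spin":0},{"tx":60,"ty":-3,"tz":-5,"spin":0},{"tx":80,"ty":-5,"tz":-6,"spin":0},{"tx":100,"ty":-6,"tz":-7,"spin":0},{"tx":120,"ty":-7,"tz":-8,"spin":0}])

```text
t: 13.9
eef_pos: [0.4353, -0.2214, 0.2393]
eef_rot: [-2.465, -1.947, -0.0]
contact_force: [-0.1, -0.2, -2.2]
width: 0.0152
gripper_force: 58.6
```

>>> carry_out(targets=[{"tx":22,"ty":-1,"tz":0,"spin":0},{"tx":44,"ty":-3,"tz":0,"spin":0},{"tx":66,"ty":-4,"tz":0,"spin":0},{"tx":88,"ty":-5,"tz":0,"spin":0},{"tx":110,"ty":-6,"tz":0,"spin":0},{"tx":132,"ty":-8,"tz":0,"spin":0},{"tx":154,"ty":-9,"tz":0,"spin":0},{"tx":176,"ty":-10,"tz":0,"spin":0}])

```text
t: 14.7
eef_pos: [0.4659, -0.048, 0.2393]
eef_rot: [-2.465, -1.948, 0.0]
contact_force: [0.6, -0.5, -1.8]
width: 0.0152
gripper_force: 58.7
```

>>> carry_out(targets=[{"tx":20,"ty":-1,"tz":-1,"spin":0},{"tx":40,"ty":-2,"tz":-2,"spin":0},{"tx":59,"ty":-4,"tz":-3,"spin":0},{"tx":77,"ty":-5,"tz":-3,"spin":0},{"tx":92,"ty":-6,"tz":-3,"spin":0},{"tx":104,"ty":-7,"tz":-3,"spin":0},{"tx":113,"ty":-8,"tz":-3,"spin":0},{"tx":120,"ty":-8,"tz":-3,"spin":0}])

```text
t: 15.5
eef_pos: [0.4862, 0.0694, 0.2425]
eef_rot: [-2.465, -1.948, 0.0]
contact_force: [-0.2, 0.1, -1.1]
width: 0.0153
gripper_force: 58.7
```

```bash
python3 -c "
from h import *
go(.487,.068,.245,-.2315); print(robot.sense()['moment'],robot.sense()['joints'])
c=grab('wrist'); print('funnel centre',proj(c,(.515,.185,.15)))
a=np.clip(c['frame'][:,:,::-1].astype(float)*1.6,0,255).astype(np.uint8)
cv2.imwrite('pics/w5.png',a)"
```

```text
t 15.5 pos [0.4862 0.0694 0.2425] az -0.233 -> shift [-1.1  1.1 -2.5] spin -0.001966314067151753
[-0.17433038  0.0201635  -0.04001025] [-1.25388123e-01 -2.21566043e-01 -1.76152761e-01  1.61633064e+00
  4.75322032e-05  1.67887452e+00]
funnel centre [255.32111533  58.08542372]
```

View pics/w5.png

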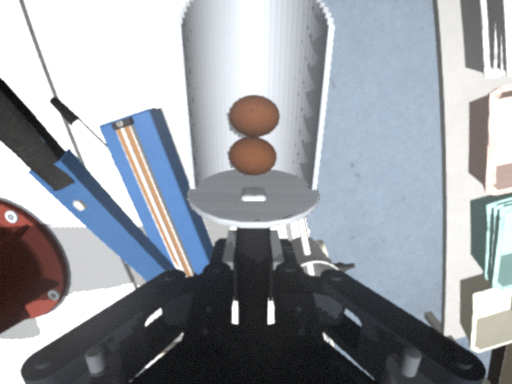

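The scoop is carried level with both nutmegs at the back, around (254,115) and (252,157). The disc's top edge is at row 223, and the funnel centre at (255,58) is hidden under the trough.

Next is a small tracker. It reads the tilt from the disc's top edge and follows the nutmegs by colour.

```bash
cat > tr.py <<'E'
from h import *
import sys
from scipy.optimize import brentq
def edge(c):
    g=c["frame"][180:330,248:260].max(2).mean(1); return 180+np.argmax(g<40)
def P(c,a,th):  # disc top; a = disc ahead of pivot (m); pivot 30 mm behind TCP
    s=c["s"]; M=R.from_rotvec(s["eef_rot"]).as_matrix(); x,z=a,.026
    return proj(c,s["eef_pos"]+M@[x*np.cos(th)+z*np.sin(th),0,-.030-(-x*np.sin(th)+z*np.cos(th))])[1]
def brown(c,box=(0,0,512,384)):
    f=c["frame"].astype(int); m=((f[:,:,0]>f[:,:,2]*1.6)&(f[:,:,0]>45)).astype(np.uint8)
    k=np.zeros_like(m); k[box[1]:box[3],box[0]:box[2]]=1; m*=k
    n,l,st,ce=cv2.connectedComponentsWithStats(m)
    return [(int(st[i,4]),np.round(ce[i],0).tolist()) for i in range(1,n) if st[i,4]>25]
if __name__=="__main__":
    c=grab("wrist"); e=edge(c); s=c["s"]
    print("edge",e,[(d,[round(P(c,.04,np.radians(d))) for d in (0,10,20,30,45,60)]) for _ in[0]],"a=.035/.045 level",P(c,.035,0),P(c,.045,0))
    g=c["frame"][180:260,248:260].max(2).mean(1); print(np.round(g[30:60]).tolist())
    print("brown",brown(c,(170,0,350,230))); print(s["t"],s["moment"],s["gripper_force"],s["width"])
E
sed -i 's/(d,\[round/("deg",[round/; s/for d in (0,10,20,30,45,60)\]) for _ in\[0\]\]/for d in (0,10,20,30,45,60)])]/' tr.py
python3 tr.py
```

```text
edge 242 [('deg', [209, 194, 183, 176, 172, 174])] a=.035/.045 level 221.18530430587703 197.29608856360971
[89.0, 89.0, 89.0, 88.0, 88.0, 88.0, 88.0, 89.0, 89.0, 90.0, 94.0, 111.0, 144.0, 165.0, 167.0, 165.0, 161.0, 144.0, 92.0, 51.0, 43.0, 41.0, 42.0, 41.0, 42.0, 41.0, 42.0, 41.0, 41.0, 40.0]
brown [(1042, [256.0, 113.0]), (1155, [253.0, 154.0])]
15.55 [-0.01937573  0.0737867   0.02816019] 58.713220953941345 0.015130768158069147
```

```bash
sed -i 's/argmax(g<40)/argmax(g<70)/; s/P(c,.04,np/P(c,.032,np/; /g\[30:60\]/d; s/,"a=.035.*$/)/' tr.py; python3 tr.py
```

```text
edge 229 [('deg', [228, 213, 201, 193, 185, 185])]
brown [(1037, [256.0, 113.0]), (1147, [253.0, 153.0])]
15.6 [-0.13710722 -0.00538554 -0.00025824] 58.703632950782776 0.015143697170874156
```

>>> carry_out(targets=[{"tx":0,"ty":0,"tz":0,"spin":0},{"tx":0,"ty":0,"tz":0,"spin":0}], jaw=0.182)

```text
t: 15.85
eef_pos: [0.4865, 0.068, 0.2426]
eef_rot: [2.466, 1.946, -0.0]
contact_force: [0.8, 1.6, -2.3]
width: 0.0158
gripper_force: 27.4
```

```bash
python3 tr.py
```

```text
edge 229 [('deg', [228, 213, 201, 193, 185, 185])]
brown [(1023, [256.0, 113.0]), (1145, [253.0, 153.0])]
15.85 [-0.15723529  0.04143993  0.01018236] 27.370115518569946 0.01575337082306647
```

>>> carry_out(targets=[{"tx":0,"ty":0,"tz":0,"spin":0},{"tx":0,"ty":0,"tz":0,"spin":0}], jaw=0.184)

```text
t: 16.1
eef_pos: [0.4865, 0.0683, 0.2426]
eef_rot: [-2.466, -1.946, -0.0]
contact_force: [-0.4, 0.5, -2.1]
width: 0.0156
gripper_force: 17.0
```

```bash
python3 tr.py
```

```text
edge 229 [('deg', [228, 213, 201, 193, 185, 185])]
brown [(1023, [255.0, 113.0]), (1140, [253.0, 153.0])]
16.1 [-0.14049243  0.03149693 -0.00660153] 16.95718288421631 0.015646672885811806
```

>>> carry_out(targets=[{"tx":0,"ty":0,"tz":0,"spin":0},{"tx":0,"ty":0,"tz":0,"spin":0}], jaw=0.1852)

```text
t: 16.35
eef_pos: [0.4865, 0.0685, 0.2426]
eef_rot: [-2.466, -1.947, -0.0]
contact_force: [0.5, -0.3, -2.4]
width: 0.0159
gripper_force: 10.7
```

```bash
python3 tr.py
```

```text
edge 185 [('deg', [228, 213, 201, 193, 185, 185])]
brown [(756, [256.0, 119.0]), (934, [253.0, 157.0])]
16.35 [-0.11248128  0.03707097 -0.02664191] 10.71519747376442 0.01586963546550112
```

```bash
python3 tr.py; python3 -c "
from h import *
c=grab('wrist'); print(np.round(c['frame'][150:300:3,248:260].max(2).mean(1)).tolist())"
```

```text
edge 181 [('deg', [228, 213, 201, 193, 185, 185])]
brown [(594, [255.0, 121.0]), (783, [253.0, 157.0])]
16.4 [-0.13769231  0.04358044 -0.0149298 ] 10.719884186983109 0.015995546627838135
[90.0, 93.0, 95.0, 96.0, 92.0, 89.0, 81.0, 69.0, 153.0, 179.0, 182.0, 173.0, 90.0, 162.0, 67.0, 128.0, 175.0, 168.0, 195.0, 82.0, 44.0, 47.0, 52.0, 51.0, 51.0, 50.0, 49.0, 48.0, 48.0, 47.0, 47.0, 46.0, 44.0, 44.0, 44.0, 40.0, 30.0, 28.0, 27.0, 27.0, 27.0, 26.0, 25.0, 25.0, 24.0, 24.0, 24.0, 24.0, 24.0, 24.0]
```

It's drooping slowly, to about 16° now, and the nutmegs are still at the back. I'll fix the edge finder and carry on in single rows.

```bash
sed -i 's/return 180+np.argmax(g<70)/return 180+np.max(np.where(g[:60]>70)[0],initial=-1)/' tr.py; python3 tr.py
```

```text
edge 205 [('deg', [228, 213, 201, 193, 185, 185])]
brown [(448, [255.0, 116.0]), (448, [254.0, 150.0])]
16.5 [-0.15114164  0.0289362   0.04192833] 10.748177021741867 0.01559994948631385
```

>>> carry_out(targets=[{"tx":0,"ty":0,"tz":-4,"spin":0}])

```text
t: 16.65
eef_pos: [0.4862, 0.0685, 0.2462]
eef_rot: [-2.465, -1.947, 0.001]
contact_force: [-0.2, -0.2, -2.3]
width: 0.0157
gripper_force: 10.8
```

```bash
python3 tr.py
```

```text
edge 205 [('deg', [228, 213, 201, 193, 185, 185])]
brown [(453, [255.0, 69.0]), (423, [254.0, 95.0])]
16.65 [-0.18727975 -0.04117768  0.02571973] 10.78719824552536 0.015684688855179225
```

The nutmegs are rolling at about 17° tilt and will leave the lip fast, so I'm drawing back and lowering a little to keep their landing inside the funnel.

>>> carry_out(targets=[{"tx":-28,"ty":0,"tz":18,"spin":0},{"tx":-30,"ty":0,"tz":20,"spin":0}])

```text
t: 16.9
eef_pos: [0.4787, 0.0379, 0.2251]
eef_rot: [-2.466, -1.945, 0.003]
contact_force: [-0.1, -1.3, -2.4]
width: 0.0162
gripper_force: 10.7
```

```bash
python3 tr.py; python3 -c "
from tr import *
for n,b in(('top',(80,100,200,210)),('scene',(140,80,240,190))):
    c=grab(n); print(n,brown(c,b)); cv2.imwrite(f'pics/{n}_p.png',c['frame'][:,:,::-1])"
```

```text
edge 206 [('deg', [228, 213, 201, 193, 185, 185])]
brown [(46, [255.0, 42.0])]
16.9 [-0.21286108  0.11117822 -0.00458625] 10.749529749155045 0.01618650318464556
top [(7656, [116.0, 149.0])]
scene [(155, [153.0, 138.0])]
```

>>> carry_out(targets=[{"tx":0,"ty":0,"tz":0,"spin":0},{"tx":0,"ty":0,"tz":0,"spin":0}])

```text
t: 17.25
eef_pos: [0.4798, 0.0397, 0.2272]
eef_rot: [2.465, 1.947, 0.001]
contact_force: [-0.3, 0.0, -1.8]
width: 0.0158
gripper_force: 10.8
```

```bash
python3 tr.py; python3 -c "
from tr import *
W,T,S=grab('wrist'),grab('top'),grab('scene')
r=lambda i:cv2.resize(np.clip(i[:,:,::-1].astype(float)*1.5,0,255).astype(np.uint8),(400,300),interpolation=cv2.INTER_CUBIC)
cv2.imwrite('pics/c9.png',np.vstack([np.hstack([r(W['frame']),r(T['frame'][80:260,60:300])]),np.hstack([r(S['frame'][70:220,100:300]),r(W['frame'][0:120,170:330])])]))"
```

```text
edge 206 [('deg', [228, 213, 201, 193, 185, 185])]
brown [(41, [251.0, 45.0])]
17.25 [-0.03554095  0.00958171 -0.02624421] 10.783554464578629 0.01583333768036502
```

View pics/c9.png

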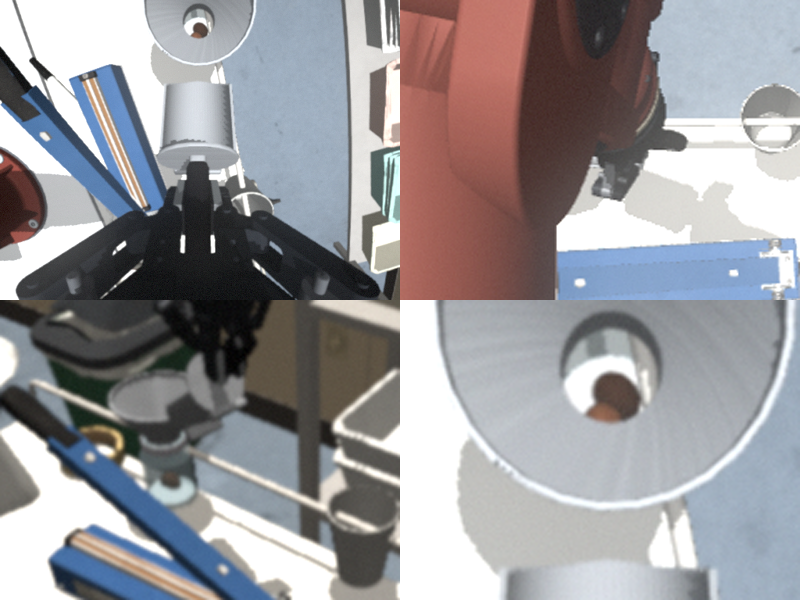

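Both nutmegs went through. In the wrist view two brown shapes show through the bore at about (255,38), on the bright jar floor, and the scene view shows brown at the jar's bottom near (186,160). The trough is empty.

I'll check their height from the two views and grip firmly again.

>>> carry_out(targets=[{"tx":0,"ty":0,"tz":-10,"spin":0},{"tx":0,"ty":0,"tz":-20,"spin":0},{"tx":-10,"ty":0,"tz":-25,"spin":0}], jaw=0.15)

```text
t: 17.75
eef_pos: [0.4777, 0.0298, 0.2534]
eef_rot: [2.463, 1.948, 0.002]
contact_force: [0.5, -0.0, -1.7]
width: 0.0152
gripper_force: 59.1
```

```bash
python3 - <<'E'
from tr import *
W,S=grab('wrist'),grab('scene')
def br(c,b,k=1.25):
    f=c["frame"].astype(int); m=((f[:,:,0]>f[:,:,2]*k+4)&(f[:,:,0]<140)).astype(np.uint8)
    z=np.zeros_like(m); z[b[1]:b[3],b[0]:b[2]]=1; m*=z
    n,l,st,ce=cv2.connectedComponentsWithStats(m); return [(st[i].tolist(),np.round(ce[i],1)) for i in range(1,n) if st[i,4]>8]
w=br(W,(215,0,300,80)); s=br(S,(160,135,215,185)); print("W",w); print("S",s)
print("jar floor in scene",proj(S,(.515,.185,.006)),"neck",proj(S,(.515,.185,.078)),"W axis z=.02,.087,.15",[proj(W,(.515,.185,z)).round() for z in(.02,.087,.15)])
for a in w:
    for b in s: print(tri(W,a[1],S,b[1]))
print(edge(W),[(d,round(P(W,.032,np.radians(d)))) for d in(0,15,30,50,70,85)])
# lip row at centre column
g=W["frame"][60:200:4,240:268].max(2).mean(1); print(np.round(g).tolist())
print(W["s"]["gripper_force"],W["s"]["eef_pos"])
E
```

```text
W [([247, 28, 14, 16, 129], array([253.7,  35.5]))]
S [([160, 136, 3, 15, 28], array([160.7, 142.5]))]
jar floor in scene [185.74675918 165.46690484] neck [182.0406532  142.76583904] W axis z=.02,.087,.15 [array([253.,  45.]), array([254.,  30.]), array([254.,  10.])]
(array([0.49442656, 0.19867729, 0.08626877]), np.float64(0.05306333819201886))
206 [(0, 228), (15, 207), (30, 193), (50, 185), (70, 187), (85, 193)]
[131.0, 131.0, 131.0, 172.0, 126.0, 126.0, 127.0, 127.0, 128.0, 127.0, 131.0, 146.0, 150.0, 150.0, 150.0, 151.0, 151.0, 151.0, 152.0, 151.0, 152.0, 152.0, 151.0, 152.0, 151.0, 151.0, 152.0, 151.0, 151.0, 151.0, 115.0, 155.0, 113.0, 110.0, 111.0]
59.13275063037872 [0.47766764 0.02981334 0.25335082]
```

```bash
python3 - <<'E'
from tr import *
S=grab('scene'); W=grab('wrist')
f=S["frame"].astype(int); print((f[140:176,174:200,0]-f[140:176,174:200,2])[::2])
r=lambda i,b:cv2.resize(np.clip(i[b[1]:b[3],b[0]:b[2],::-1].astype(float)*1.6,0,255).astype(np.uint8),(400,600),interpolation=cv2.INTER_CUBIC)
cv2.imwrite('pics/c10.png',np.hstack([r(S["frame"],(160,110,214,191)),r(W["frame"],(230,10,280,85))]))
E
```

```text
[[ -3  -2   0   0  -1   1  -1   0  -1  -1  -1  -1  -3  -4  -7  -8  -5  -2
    0   2  -1  -2  -2  -3  -2  -6]
 [ -4  -5  -4  -4  -3  -3  -2  -2  -3  -3  -5  -3  -3  -4  -3  -2   1   1
    0  -1   0   0   0  -2  -6  -9]
 [ -1  -1  -2  -1  -1  -2  -2  -1  -1  -1  -1   0  -1   0   1   1   0  -1
   -2  -1   4   8   7   3  -2  -7]
 [ -1   1   0   1   0   0   0   0   0   0   0   0  -1  -3  -2  -4  -5  -5
   -5  -2   2   5   8   8   9   6]
 [ -7  -4  -5  -5  -4  -4  -3  -3  -3  -4  -5  -5  -5  -7  -6  -7  -6  -8
   -8  -7  -4  -3  -1  -1   0   3]
 [ -7  -6  -7  -7  -7  -7  -6  -5  -6  -6  -7  -8  -8  -6  -7  -7  -6  -7
   -6  -6  -5  -4  -8 -10 -11 -12]
 [ -5  -8  -6  -6  -7  -6  -6  -5  -4  -6  -6  -7  -8  -6  -7  -5  -5  -4
   -4  -6  -5  -4  -5  -8 -12 -15]
 [ -4  -3  -4  -6  -6  -6  -7  -5  -5  -4  -5  -4  -4  -4  -5  -4  -4  -5
   -4  -5  -5  -4  -6  -9 -13 -15]
 [ -2  -3  -4  -4  -4  -5  -3  -1   3   6   7   7   6   2   0  -3  -4  -4
   -5  -5  -5  -6  -5 -10 -14 -14]
 [ -3  -4  -4  -5  -4  -5   0   4   8  11  13  13  13   9   5  -2  -6  -8
   -9  -7  -7  -6  -7  -8 -12 -15]
 [ -2  -4 
[... 162 characters left out ...]
-2  -7 -10
  -12 -12 -12 -12 -11  -9 -10 -13]
 [ -9 -12 -12 -12 -12 -13 -14 -12 -12 -10  -7  -5  -5  -7  -7 -10 -12 -11
  -12 -11 -11 -11 -10  -7  -5  -6]
 [-34 -23 -17 -14 -13 -13 -12 -12 -12 -13 -13 -13 -12 -12 -12 -12 -12 -12
  -12 -11 -11 -12  -9  -3   2   6]
 [-54 -48 -37 -24 -18 -15 -12 -13 -13 -12 -13 -12 -11 -13 -12 -14 -12 -12
  -12 -10  -8  -5  -2   2   5   9]
 [-56 -57 -55 -49 -41 -32 -21 -17 -14 -13 -12 -12 -12 -11 -11 -11  -9  -9
   -6  -6  -1   1   3   6   9   9]
 [-57 -57 -58 -57 -57 -54 -46 -35 -24 -14  -8  -6  -6  -6  -3  -3  -2   0
    1   3   5   7   8  11   9   9]
 [-56 -58 -58 -57 -58 -57 -56 -56 -51 -40 -24 -10  -2   2   5   5   6   6
    7   9   8   8   8  10   9   9]]
```

View pics/c10.png

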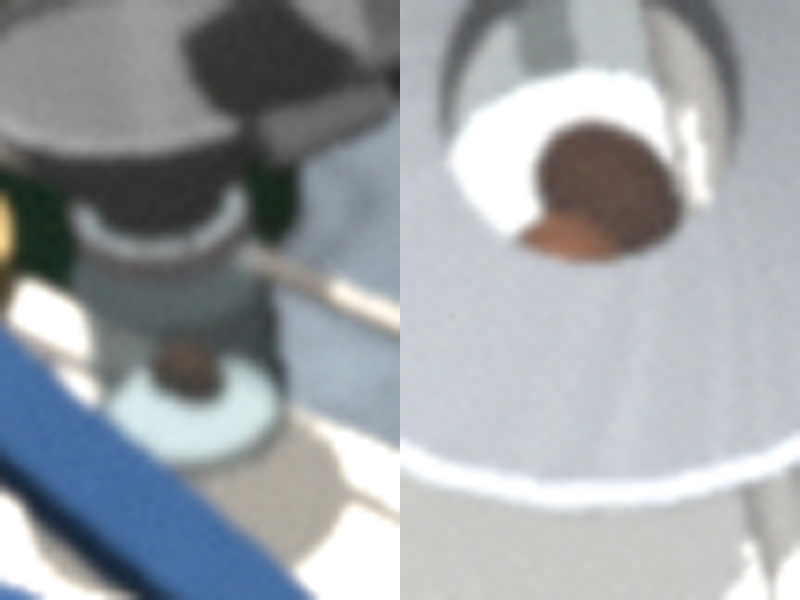

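The left crop (scene) shows one brown shape on the jar floor at about (185,159). The right crop (wrist) shows a whole dark oval plus part of a lit orange one, cut off by the bore's near edge. I'll work out which of the two is on the floor.

```bash
python3 - <<'E'
from tr import *
S=grab('scene'); W=grab('wrist')
for v in (158,159.5,161):
  for z in(.0165,.03,.04): p=onz(S,185,v,z); print(v,z,p.round(3),"rel axis",((p[:2]-[.515,.185])*1000).round(),"W",proj(W,p).round(1))
print("W dark oval",(230+610/8,10+185/8),"orange",(230+570/8,10+240/8))
for n,uv in(("dark",(306.2-50,33.1)),("orange",(301-50,40))):
    uv=(230+ (610 if n=="dark" else 570)/8-50, 10+(185 if n=="dark" else 240)/8)
    for z in(.0165,.03,.05,.07,.087): p=onz(W,*uv,z); print(n,z,((p[:2]-[.515,.185])*1000).round(),"S",proj(S,p).round(1))
E
```

```text
158 0.0165 [0.528 0.198 0.016] rel axis [13. 13.] W [261.5  31.2]
158 0.03 [0.516 0.184 0.03 ] rel axis [ 1. -1.] W [254.9  42.1]
158 0.04 [0.507 0.174 0.04 ] rel axis [ -8. -11.] W [249.8  50.7]
159.5 0.0165 [0.524 0.194 0.016] rel axis [9. 9.] W [258.7  35.8]
159.5 0.03 [0.511 0.18  0.03 ] rel axis [-4. -5.] W [252.1  46.7]
159.5 0.04 [0.502 0.17  0.04 ] rel axis [-13. -15.] W [247.   55.2]
161 0.0165 [0.519 0.189 0.016] rel axis [4. 4.] W [255.9  40.2]
161 0.03 [0.507 0.176 0.03 ] rel axis [-8. -9.] W [249.3  51.2]
161 0.04 [0.498 0.166 0.04 ] rel axis [-17. -19.] W [244.2  59.7]
W dark oval (306.25, 33.125) orange (301.25, 40.0)
dark 0.0165 [ 6. 13.] S [183.3 159.4]
dark 0.03 [5. 9.] S [183.3 155.9]
dark 0.05 [4. 5.] S [183.2 150.5]
dark 0.07 [ 2. -0.] S [183.2 145. ]
dark 0.087 [ 1. -4.] S [183.2 140.1]
orange 0.0165 [-2.  6.] S [183.  161.9]
orange 0.03 [-3.  3.] S [183.  158.3]
orange 0.05 [-4. -1.] S [182.9 152.8]
orange 0.07 [-5. -6.] S [182.9 147.1]
orange 0.087 [ -6. -10.] S [182.9 142.1]
```

The oval on the floor matches the scene's brown shape, and I'll recheck the second nutmeg with a free hand. First the scoop goes back to where it stood.

```bash
python3 -c "
from h import *
go(.4145,-.342,.25,-.233);go(.4145,-.342,.065,-.233)"
```

```text
t 18.05 pos [0.4771 0.0295 0.2513] az -0.234 -> shift [-375.8   25.4    1.2] spin -0.0014282215929970477
t 18.05 pos [0.4771 0.0295 0.2513] az -0.234 -> shift [-375.9   25.5  186.2] spin -0.0014282215929970477
```

>>> carry_out(targets=[{"tx":-30,"ty":2,"tz":0,"spin":0},{"tx":-75,"ty":5,"tz":0,"spin":0},{"tx":-125,"ty":8,"tz":0,"spin":0},{"tx":-175,"ty":12,"tz":0,"spin":0},{"tx":-225,"ty":15,"tz":0,"spin":0},{"tx":-275,"ty":18,"tz":10,"spin":0},{"tx":-320,"ty":22,"tz":30,"spin":0},{"tx":-352,"ty":24,"tz":60,"spin":0}])

```text
t: 18.85
eef_pos: [0.4186, -0.3218, 0.1919]
eef_rot: [2.465, 1.943, -0.0]
contact_force: [0.5, 0.1, -1.9]
width: 0.0153
gripper_force: 59.2
```

>>> carry_out(targets=[{"tx":-24,"ty":1,"tz":30,"spin":0},{"tx":-24,"ty":1,"tz":65,"spin":0},{"tx":-24,"ty":1,"tz":95,"spin":0},{"tx":-24,"ty":1,"tz":115,"spin":0},{"tx":-24,"ty":1,"tz":125,"spin":0},{"tx":-24,"ty":1,"tz":125,"spin":0}])

```text
t: 19.45
eef_pos: [0.4153, -0.346, 0.0695]
eef_rot: [2.461, 1.94, -0.004]
contact_force: [-2.9, -7.2, 15.4]
width: 0.0152
gripper_force: 60.6
```

```bash
python3 -c "
from h import *
go(.4145,-.342,.0068,-.233)"; python3 tr.py
```

```text
t 19.45 pos [ 0.4153 -0.346   0.0695] az -0.235 -> shift [ 4.2 -2.  62.7] spin -0.002413277906165412
edge 210 [('deg', [228, 213, 201, 193, 185, 185])]
brown []
19.45 [-1.35602635  0.36710623 -0.04099409] 60.649423599243164 0.015161555177806475
```

It's already touching, so the tilt was more like 30°. I'll loosen to a slipping grip and lower slowly so the table levels the scoop.

>>> carry_out(targets=[{"tx":0,"ty":0,"tz":0,"spin":0},{"tx":0,"ty":0,"tz":4,"spin":0},{"tx":0,"ty":0,"tz":8,"spin":0},{"tx":0,"ty":0,"tz":12,"spin":0},{"tx":0,"ty":0,"tz":16,"spin":0},{"tx":0,"ty":0,"tz":20,"spin":0}], jaw=0.1845)

```text
t: 20.1
eef_pos: [0.4146, -0.3425, 0.0468]
eef_rot: [2.465, 1.946, -0.0]
contact_force: [0.0, -2.2, 3.1]
width: 0.0156
gripper_force: 14.4
```

```bash
python3 tr.py
```

```text
edge 217 [('deg', [228, 213, 201, 193, 185, 185])]
brown []
20.1 [-0.32532913  0.04656566  0.00766056] 14.41707506775856 0.015614301727348292
```

Working well, with forces small and the scoop levelling. I'll go on down.

>>> carry_out(targets=[{"tx":0,"ty":0,"tz":4,"spin":0},{"tx":0,"ty":0,"tz":8,"spin":0},{"tx":0,"ty":0,"tz":12,"spin":0},{"tx":0,"ty":0,"tz":16,"spin":0},{"tx":0,"ty":0,"tz":20,"spin":0},{"tx":0,"ty":0,"tz":24,"spin":0},{"tx":0,"ty":0,"tz":28,"spin":0},{"tx":0,"ty":0,"tz":30,"spin":0}])

```text
t: 20.95
eef_pos: [0.4142, -0.3416, 0.0159]
eef_rot: [-2.465, -1.946, -0.0]
contact_force: [-0.6, -2.1, 1.5]
width: 0.0153
gripper_force: 13.8
```

```bash
python3 tr.py
```

```text
edge 235 [('deg', [228, 213, 201, 193, 185, 185])]
brown []
20.95 [-0.14193027  0.03908586 -0.02514231] 13.818207532167435 0.01533349247636007
```

>>> carry_out(targets=[{"tx":0,"ty":0,"tz":3,"spin":0},{"tx":0,"ty":0,"tz":6,"spin":0},{"tx":0,"ty":0,"tz":8,"spin":0},{"tx":0,"ty":0,"tz":8,"spin":0}])

```text
t: 21.4
eef_pos: [0.4143, -0.3417, 0.0083]
eef_rot: [-2.465, -1.947, -0.0]
contact_force: [0.3, 0.1, -2.2]
width: 0.0156
gripper_force: 13.5
```

```bash
python3 tr.py
```

```text
edge 239 [('deg', [228, 213, 201, 193, 185, 185])]
brown []
21.4 [-0.01296192  0.02540557 -0.04684453] 13.503961265087128 0.015644186653430373
```

>>> carry_out(targets=[{"tx":0,"ty":0,"tz":0,"spin":0},{"tx":0,"ty":0,"tz":0,"spin":0},{"tx":0,"ty":0,"tz":0,"spin":0},{"tx":0,"ty":0,"tz":0,"spin":0},{"tx":0,"ty":0,"tz":0,"spin":0},{"tx":0,"ty":0,"tz":0,"spin":0}], jaw=1)

```text
t: 22.05
eef_pos: [0.4144, -0.342, 0.0086]
eef_rot: [2.466, 1.947, 0.0]
contact_force: [-0.4, 1.0, -0.3]
width: 0.0853
gripper_force: 0.0
```

>>> carry_out(targets=[{"tx":0,"ty":0,"tz":-20,"spin":0},{"tx":0,"ty":0,"tz":-60,"spin":0},{"tx":0,"ty":0,"tz":-110,"spin":0},{"tx":0,"ty":0,"tz":-160,"spin":0},{"tx":0,"ty":0,"tz":-162,"spin":0},{"tx":0,"ty":0,"tz":-162,"spin":0}])

```text
t: 22.65
eef_pos: [0.415, -0.3428, 0.1722]
eef_rot: [2.463, 1.945, 0.0]
contact_force: [1.0, -0.2, -1.7]
width: 0.0854
gripper_force: 0.0
```

```bash
python3 - <<'E'
from m import *
W=grab("wrist"); cv2.imwrite("pics/w11.png",W["frame"][:,:,::-1])
print(W["s"]["eef_pos"]); hw,sw=handle(W,(225,130,285,245),60); hw.sort(key=lambda p:p[1]); print(hw,sw)
a,b=[onz(W,*h,.052) for h in hw]; print(a.round(4),b.round(4),np.linalg.norm(a-b))
w2=cv2.imread("pics/w2.png")[:,:,::-1]; print("w2 diff mean in scoop box",np.abs(w2[30:235,215:295].astype(int)-W["frame"][30:235,215:295]).mean())
go(.47,.03,.25,-.233)
E
```

```text
[ 0.41495954 -0.34281802  0.17216717]
[array([251., 162.]), array([251., 236.])] (74.0, 14.0)
[ 0.4182 -0.3188  0.052 ] [ 0.3983 -0.4019  0.052 ] 0.08537481434720538
w2 diff mean in scoop box 16.49189024390244
t 22.7 pos [ 0.4144 -0.342   0.1703] az -0.234 -> shift [374.8 -32.1 -79.7] spin -0.0010053669479717087
```

The handle measures 85 mm again in the same picture geometry as before, so the scoop stands level. Next I'll look straight down the bore with the free wrist camera.

>>> carry_out(targets=[{"tx":50,"ty":-2,"tz":-50,"spin":0},{"tx":100,"ty":-5,"tz":-100,"spin":0},{"tx":150,"ty":-8,"tz":-130,"spin":0},{"tx":200,"ty":-11,"tz":-130,"spin":0},{"tx":250,"ty":-14,"tz":-130,"spin":0},{"tx":300,"ty":-17,"tz":-130,"spin":0},{"tx":350,"ty":-19,"tz":-130,"spin":0},{"tx":400,"ty":-22,"tz":-130,"spin":0}])

```text
t: 23.5
eef_pos: [0.4776, 0.012, 0.2982]
eef_rot: [-2.464, -1.945, 0.002]
contact_force: [1.0, -0.3, -0.8]
width: 0.0852
gripper_force: 0.0
```

>>> carry_out(targets=[{"tx":40,"ty":-2,"tz":0,"spin":0},{"tx":60,"ty":-2,"tz":0,"spin":0},{"tx":60,"ty":-2,"tz":0,"spin":0},{"tx":60,"ty":-2,"tz":0,"spin":0}])

```text
t: 23.9
eef_pos: [0.4894, 0.0688, 0.2983]
eef_rot: [-2.463, -1.947, 0.003]
contact_force: [0.1, -0.5, -1.0]
width: 0.0858
gripper_force: 0.0
```

```bash
python3 - <<'E'
from tr import *
W=grab('wrist'); cv2.imwrite("pics/w12.png",W["frame"][:,:,::-1]); np.save("w12.npy",np.r_[W["s"]["eef_pos"],W["s"]["eef_rot"]])
print(W["s"]["eef_pos"],[proj(W,(.515,.185,z)).round() for z in(.0165,.087,.15)])
u,v=proj(W,(.515,.185,.0165)).round().astype(int)
f=W["frame"].astype(int); b=f[v-22:v+22,u-22:u+22]; d=b[:,:,0]-b[:,:,2]
print("R-B map (step 2), top-left",u-22,v-22); print("\n".join(" ".join(f"{x:4d}" for x in r) for r in d[::2,::2]))
m=(d>6).astype(np.uint8); n,l,st,ce=cv2.connectedComponentsWithStats(m)
print([(s.tolist(),c.round(1).tolist()) for s,c in zip(st[1:],ce[1:]) if s[4]>6])
E
```

```text
[0.48944413 0.06875271 0.29830028] [array([252.,  81.]), array([252.,  75.]), array([252.,  68.])]
R-B map (step 2), top-left 230 59
  -4   -5   -5   -4   -5   -4   -4   -5   -7   -4   -2   -2   -2   -2   -3    1   -2   -4   -6   -5   -5   -5
  -5   -5   -5   -5   -4   -2   -5   -3   -1    0   -1   -2   -1   -1   -1    2    1   -3   -4   -5   -5   -5
  -4   -5   -4   -6   -2   -2   -1   -1   -1   -1   -2   -1    1   -1    0    1    3    1   -4   -5   -5   -5
  -4   -4   -6   -4   -4   -1    0   -1   -2    1    3    8    6    3    2    3    2    2   -1   -5   -5   -6
  -5   -5   -5   -2   -2   -2   -1   -1   -1    5   11   14   12   11    8    3    2    2    2   -4   -5   -5
  -5   -5   -5   -5   -1    0    0    0    0    7   13   17   16   12   10    5    3    4    1   -4   -4   -5
  -5   -5   -6   -4   -1   -2    0   -1    1    8   12   13   14   15   12    6    4    3    1   -4   -4   -4
  -3   -5   -6   -5   -1   -1   -1   -1   -1    5    9   13   13   13   11    8    2    3    2   -4   -3   -6
  -6   -6   -5   -5   -1    0   -1   -1    0    7   14   13   11   13   12    9    3   
[... 791 characters left out ...]
6
  -6   -5   -6   -6   -5   -5   -5   -6   -5   -6   -4   -6   -5   -4   -5   -4   -6   -4   -5   -4   -5   -6
  -6   -5   -5   -5   -6   -5   -5   -4   -6   -5   -6   -6   -5   -6   -6   -5   -5   -5   -5   -5   -5   -5
  -6   -5   -5   -6   -6   -5   -5   -6   -6   -5   -6   -6   -5   -4   -6   -5   -6   -5   -8   -4   -5   -5
  -6   -5   -6   -6   -4   -5   -5   -5   -4   -5   -5   -5   -6   -5   -6   -5   -5   -5   -6   -5   -6   -5
  -6   -5   -5   -6   -5   -4   -7   -5   -6   -7   -6   -6   -5   -4   -6   -6   -6   -3   -6   -5   -5   -5
  -5   -5   -5   -7   -5   -5   -6   -6   -6   -4   -5   -6   -5   -7   -6   -5   -4   -5   -4   -5   -4   -6
[([14, 6, 17, 23, 253], [22.3, 17.1])]
```

Looking down the bore, the two brown shapes lie side by side, each 12–13 px wide. A nutmeg spans that at jar-floor depth; in the bore it would span at least 15 px. A single 26 mm nutmeg also can't lodge in a 38 mm bore, so both are at the bottom. The scoop is level and the arm touches nothing, so I'm handing in.

```bash
python3 - <<'E'
from tr import *
W,S=grab('wrist'),grab('scene')
print(tri(W,(251,82),S,(185.5,161)))
print(workorder.finish_job())
E
```

```text
(array([0.51308063, 0.18188509, 0.02324987]), np.float64(0.0011721340992304618))
the job is handed in; nothing more can be done
None
```

The job is handed in: by my measurements both nutmegs lie on the jar floor, the jar stands upright and the empty scoop is back on the table, level; no verdict was returned.

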